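Take the hand nut off the tape spindle

TASK

The tape roll on the spindle is to be changed: unscrew the two-armed hand nut (anticlockwise seen from above, without forcing the thread) until it comes free, lift it off the top of the spindle, and set it down in the grey parts tray without dropping it. Leave the roll on the spindle and the other things on the table where they are.

Things in the scene. Friction and masses are not known exactly. Their poses are not given: they have to be found in the camera images.
- nut_mid (a point): Centre (half-way up) of the aluminium hand nut: round hub 40 mm across, 24 mm high, open bore, two straight arms along its own x and -x. Each arm is 12 mm thick, 14 mm high (centred at the nut's mid-height) and ends in an upright 18 mm round boss 52 mm from the axis (122 mm over all). z points up, along the bore. 0.11 to 0.23 kg. At the start it is fully down, this point 78 mm above the table.
- nut: The same nut, origin on its axis at the hub's underside. Right-hand thread: anticlockwise seen from above raises it 24 mm a turn, with 1 to 2 mm of play. It turns lightly (under 5 N at the arms), stays where left, and can be pushed round by an arm with shut fingers or gripped across the hub.
- spindle: Upright tape spindle fixed to the table; origin on its axis at table height, z up. Round steel base 124 mm across and 10 mm high, black hub 70 mm across up to 58 mm, steel shoulder 44 mm across up to 66 mm (the nut's underside rests on it at the start), then the 26 mm thick threaded stud.
- spindle_tip (a point): Top end of the threaded stud, on its axis, 117 mm above the table; the thread ends at 114 mm. The nut comes free after about 0.9 turn (5.7 rad) from the start, some 21 mm higher, and can then be lifted straight off; turned up to half a turn farther it still rests loose on the thread's end, free to lift.
- roll: Loose roll of brown tape standing on the spindle's base round the black hub: 128 mm across, 46 mm high, from 10 to 56 mm above the table; origin at the centre of its underside.
- tray: Open grey plastic parts tray, heavy, lying on the table: outside 170 mm along its x, 210 mm along its y, 32 mm high, walls and floor 4 mm; origin at the centre of its underside.
- tray_floor (a point): Centre of the tray's inner floor, 4 mm above the table, same axes as the tray.
- dispenser: Dark red desk tape dispenser, 75 x 150 mm, 108 mm high, loose; origin at the centre of its underside. Bystander.
- spare_roll: Spare roll of brown tape lying flat, 100 mm across, 24 mm high, loose; origin at the centre of its underside. Bystander.
- glue: White bottle with an orange cap, 52 mm across, 130 mm high, loose; origin at the centre of its underside. Bystander.
Mind the look-alikes: they are no part of the job. What is shaped like the roll but blue, green or purple is not meant.

How it is judged:
On the way, in this order (a step that is already met when the one before it is completed fails the run):
1. the nut has been screwed up the thread by at least 14 mm, still on the stud (z of nut in the frame of spindle above 0.08 m and horizontal distance between nut_mid and spindle below 0.008 m), for 0.1 s.
2. the nut is lifted clear of the top of the spindle (z of nut in the frame of spindle above 0.117 m), for 0.1 s.
At the end, for the whole second after the job is handed in: The nut's centre lies inside the tray's walls and less than 30 mm above its floor, the nut is released and at rest; the tape roll still sits on the spindle's base, upright (x of nut_mid in the frame of tray_floor between -0.081 and 0.081 m and y of nut_mid in the frame of tray_floor between -0.101 and 0.101 m and z of nut_mid in the frame of tray_floor below 0.03 m and linear speed of nut below 0.02 m/s and horizontal distance between roll and spindle below 0.01 m and z of roll in the frame of spindle below 0.015 m and angle between roll's own z axis and vertical below 0.1 rad); the robot touches nothing.
It fails at once if the thread is forced: more than 60 N between nut and spindle (contact force between nut and spindle above 60 N).
It fails at once if the nut is dropped: it falls faster than 0.8 m/s (a fall of some 30 mm) out of the fingers (linear speed of nut above 0.8 m/s and contact force between nut and the fingers below 0.01 N).
It fails at once if a bystander (dispenser, spare roll or bottle) or the tray is moved more than 30 mm (distance of any of dispenser, spare_roll, glue, tray from where it was at the start of the episode above 0.03 m).
It also fails if it takes over 72 s, if anything falls off the work surface, if the arm or the gripper's body presses on something with over 40 N, if the wrist force passes 120 N, or if a joint passes its speed limit or range.

ROBOT

A 6-joint arm with a two-finger parallel gripper is mounted at the origin on the work surface. World frame = base frame: x ahead of the robot, y to its left, z up, the work surface at z = 0. Lengths are in m, angles in rad, forces in N, time in s.
With the tool pointing down it reaches from about 0.275 to 0.875 m from the base axis. Payload 12.5 kg.
Tool frame: the origin (TCP) lies at the very end of the fingers, on their centre line; the grasp point (between the pads) lies 19 mm behind it; z points along the fingers, y is the line along which they close (so a half turn about z gives the same grasp; the last joint's range is limited). The gripper opens to 85 mm and grips with 20 to 120 N. Pads are 22 mm wide; open, the fingers measure 114 mm over their backs; the gripper's body (76 mm by 85 mm) begins 54 mm behind the grasp point. The pads swing forward as they close: fully open they stand 13 mm farther back than shut.
Start: joints at [1.089, 0.351, 1.652, -0, 1.139, -0.085], TCP at [0.213, 0.507, 0.231] pointing down, gripper open.
Joint ranges: [-2.75, 2.75], [-0.79, 2.1], [0.01, 2.65], [-1.57, 4.71], [0.07, 3.14], [-2.87, 2.87]. Speed limits (rad/s): [2.22, 2.22, 2.79, 3.14, 3.14, 3.14].

INTERFACE

Orientations are given as a 3x3 rotation matrix whose columns are the frame's x, y, z axes.
In Python, from bench import manip gives the robot as it stands. Calls block until the motion is done:
- manip.move_ptp(position, orientation): joint-space move of the TCP to a pose.
- manip.move_l(position, attitude=None, max_speed=0.15): straight line of the TCP; attitude=None keeps the orientation; max_speed is the mean speed in m/s.
- manip.move_j(angles): joint-space move.
- manip.set_gripper(opening, effort=None): opening from 0.0 (shut) to 1.0 (fully open); effort is the grip in N (None keeps the last); returns when the fingers have stopped.
- manip.dwell(seconds).
- manip.inverse_kinematics(position, orientation): joint angles nearest the present ones, or None.
- manip.grab_frame(name): name is "side" or "top" or "wrist"; returns (picture, depth): 420x560x3 uint8, red, green, blue; 420x560 float32, m along the optical axis (not along the pixel's ray), 0 where there is no reading.
- manip.get_calibration(name): a dict with "camera_matrix" (3x3 intrinsics, pixels), "R" (3x3) and "t" (3): a world point X has camera coordinates R X + t. Camera axes: x right, y down, z forward; pixel columns grow to the right and rows downward; lengths in m; the calibration is good to about 2 mm. The wrist camera is an equidistant fisheye: a pixel r from the principal point sees the ray r / f radians off the axis. A picture is of the moment at which its call begins: read the wrist's pose just before it. get_calibration takes no time and is no camera call; for the wrist camera it gives the pose at the moment of the call.
A pose or a line that the arm cannot do raises manip.Unreachable and nothing moves.
- manip.sign_off(): hands the job in; it is judged then, once.
Trained networks look in the newest picture that a camera, given by its name, has taken for a name from the list of things; names that differ only in an ending like _2 or _b are one class to them, and where a whole thing is asked for, a point or a joint stands for the part that bears it (a point fixed in the world has none). Each returns a list of dicts, best first, with "confidence" (0 to 1); they miss things now and then, are a little off and sometimes report something else, mostly with a low value. They report only what shows in the picture. A call takes as long as a camera call. They do not tell look-alikes from the thing itself.
- manip.look_for(camera, name): "at" ([x, y, z] in m, in world coordinates, good to about 4 mm: the middle of the surface that is visible of it).
Readings, each from a call of its own:
- manip.current_time(): time.
- manip.current_qpos(): joint angles.
- manip.current_joint_vel(): joint speeds.
- manip.current_joint_torque(): joint torques, N m.
- manip.current_ee_pos(): TCP position.
- manip.current_tcp_rot(): TCP orientation.
- manip.current_force(): force on the tool from outside, world axes, zero at the start.
- manip.current_ft_torque(): the same for the moment, N m.
- manip.current_grip_width(): opening from 0.0 (shut) to 1.0 (fully open).
- manip.current_grip_force(): force on a finger pad.
Only numpy, scipy, OpenCV 4.12 (cv2) and the standard library are available. Lean on these libraries where they do the work, as an engineer would, in place of code of your own. Each camera call takes 0.05 s, during which the arm holds its last target. There are 200 camera calls.

## Working session

There is one attempt and no reset: what is moved stays moved. The work goes in short steps, each a Python script; the robot and the scene stay as the last script left them, time stands still between calls to the robot, and variables do not carry over. Pictures are saved under pics/ and viewed, at most 10 in all, crops included, and the job is handed in when it is done.

```bash
mkdir -p pics
python3 - <<'E'
from bench import manip
import cv2,numpy as np
ims=[]
for c in ("top","side"):
    p,d=manip.grab_frame(c); cv2.imwrite(f"pics/{c}0.png",p[:,:,::-1]); np.save(f"pics/{c}0.npy",d)
    for n in ("nut","spindle","roll","tray","dispenser","spare_roll","glue","spindle_tip"):
        print(c,n,[(np.round(o["at"],3).tolist(),round(o["confidence"],2)) for o in manip.look_for(c,n)[:4]])
print(manip.current_time(),manip.current_qpos(),manip.current_tcp_rot())
E
```

```text
top nut [([0.599, 0.057, 0.087], 0.59)]
top spindle [([0.598, 0.061, 0.056], 0.68)]
top roll [([0.411, 0.01, 0.045], 0.96), ([0.663, 0.278, 0.05], 0.92), ([0.826, 0.207, 0.047], 0.86), ([0.601, 0.071, 0.059], 0.75)]
top tray [([0.566, -0.297, -0.0], 0.67)]
top dispenser [([0.487, 0.288, 0.038], 0.79)]
top spare_roll [([0.77, 0.054, 0.027], 0.8), ([0.597, 0.061, 0.054], 0.58)]
top glue [([0.796, -0.12, 0.085], 0.55)]
top spindle_tip [([0.603, 0.064, 0.064], 0.96)]
side nut [([0.589, 0.055, 0.074], 0.85)]
side spindle [([0.591, 0.048, 0.058], 0.78)]
side roll [([0.649, 0.249, 0.038], 0.85), ([0.816, 0.187, 0.035], 0.81), ([0.412, -0.016, 0.041], 0.71), ([0.572, 0.022, 0.044], 0.61)]
side tray [([0.565, -0.3, 0.003], 0.71), ([0.59, 0.059, 0.08], 0.52)]
side dispenser [([0.474, 0.264, 0.042], 0.97)]
side spare_roll [([0.76, 0.047, 0.02], 0.85), ([0.569, 0.024, 0.045], 0.62)]
side glue []
side spindle_tip [([0.592, 0.052, 0.061], 0.88)]
0.9 [ 1.08940950e+00  3.50699106e-01  1.65180505e+00  1.26337960e-05
  1.13908182e+00 -8.45640022e-02] [[-9.22291550e-01  3.86494885e-01 -7.07914976e-06]
 [ 3.86494885e-01  9.22291550e-01  1.12309106e-05]
 [ 1.08697295e-05  7.62211878e-06 -1.00000000e+00]]
```

View pics/top0.png

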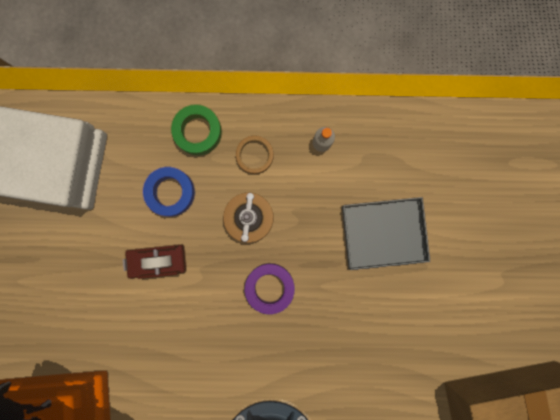

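View pics/side0.png

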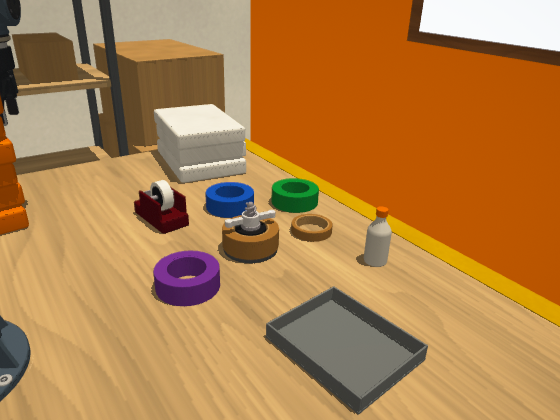

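The top view shows the spindle at about (247,217), with the nut's arms running from (249,197) to (246,238). The tray is at (385,234), with no clutter between them. The side view agrees. Next I'll measure the nut and tray from depth and take a wrist picture from above.

```bash
cat > h.py <<'E'
from bench import manip
import cv2,numpy as np
from scipy.spatial.transform import Rotation as Ro
def cloud(cam,d,cal):
    K=cal["camera_matrix"]; v,u=np.mgrid[:d.shape[0],:d.shape[1]]
    if cam=="wrist":
        a=(u-K[0,2])/K[0,0]; b=(v-K[1,2])/K[1,1]; r=np.hypot(a,b)+1e-9
        s=np.tan(np.minimum(r,1.4))/r; P=np.stack([a*s*d,b*s*d,d],-1)
    else: P=np.stack([(u-K[0,2])/K[0,0]*d,(v-K[1,2])/K[1,1]*d,d],-1)
    W=(P-np.array(cal["t"]))@np.array(cal["R"]); W[d<=0]=np.nan
    return W
def down(th): # tool y axis at world angle th, z down
    y=np.array([np.cos(th),np.sin(th),0]); z=np.array([0,0,-1.]); return np.stack([np.cross(y,z),y,z],1)
def nutfit(W,z0):
    m=(np.hypot(W[...,0]-.6,W[...,1]-.06)<.075)&(W[...,2]>z0-.010)&(W[...,2]<z0+.04)
    p=W[m][:,:2].astype(np.float32); c,(a,b),t=cv2.minAreaRect(p)
    e=np.linalg.eigh(np.cov(p.T))[1][:,1]
    return len(p),c,a,b,np.arctan2(e[1],e[0]),W[m][:,2].max()
E
python3 - <<'E'
from h import *
d=np.load("pics/top0.npy"); W=cloud("top",d,manip.get_calibration("top"))
print(nutfit(W,.078))
m=(W[...,2]>.02)&(W[...,2]<.05)&(abs(W[...,0]-.566)<.13)&(abs(W[...,1]+.297)<.15)
print("tray",cv2.minAreaRect(W[m][:,:2].astype(np.float32)), np.nanmedian(W[230:240,380:390,2]))
for th in np.arange(-3.14,3.14,.4):
    for z in (.25,.07,.1):
        q=manip.inverse_kinematics([.598,.06,z],down(th)); print(round(th,2),z,None if q is None else np.round(q,2))
        break
manip.move_ptp([.57,.06,.25],down(np.pi/2))
c=manip.get_calibration("wrist"); p,d=manip.grab_frame("wrist"); cv2.imwrite("pics/w0.png",p[:,:,::-1]); np.save("pics/w0.npy",d)
W=cloud("wrist",d,c); print(nutfit(W,.078),manip.look_for("wrist","nut")[:2]); print(manip.current_qpos(),manip.current_time())
E
```

```text
(386, (0.600516676902771, 0.06463254243135452), 0.037961144000291824, 0.11886662244796753, np.float64(3.032889453043687), np.float64(0.11790548315093055))
tray ((0.565218448638916, -0.2940203547477722), (0.17053355276584625, 0.21168586611747742), 6.7567243576049805) 0.002881257574660637
-3.14 0.25 None
-2.74 0.25 [ 0.02  0.43  1.49 -0.    1.22  2.76]
-2.34 0.25 [ 0.02  0.43  1.49 -0.    1.22  2.36]
-1.94 0.25 [ 0.02  0.43  1.49 -0.    1.22  1.96]
-1.54 0.25 [ 0.02  0.43  1.49 -0.    1.22  1.56]
-1.14 0.25 [ 0.02  0.43  1.49 -0.    1.22  1.16]
-0.74 0.25 [ 0.02  0.43  1.49 -0.    1.22  0.76]
-0.34 0.25 [ 0.02  0.43  1.49 -0.    1.22  0.36]
0.06 0.25 [ 0.02  0.43  1.49 -0.    1.22 -0.04]
0.46 0.25 [ 0.02  0.43  1.49 -0.    1.22 -0.44]
0.86 0.25 [ 0.02  0.43  1.49 -0.    1.22 -0.84]
1.26 0.25 [ 0.02  0.43  1.49 -0.    1.22 -1.24]
1.66 0.25 [ 0.02  0.43  1.49 -0.    1.22 -1.64]
2.06 0.25 [ 0.02  0.43  1.49 -0.    1.22 -2.04]
2.46 0.25 [ 0.02  0.43  1.49 -0.    1.22 -2.44]
2.86 0.25 [ 0.02  0.43  1.49 -0.    1.22 -2.84]
(2378, (0.5965542197227478, 0.0661994069814682), 0.039072148501873016, 0.1180584654211998, np.float64(3.0311120497599986), np.float64(0.11797331738028896)) [{'at': [0.5898, 0.0669, 0.0837], 'confidence': 0.64}]
[ 2.49130798e-02  3.74573133e-01  1.56889863e+00  7.57911268e-05
  1.19815571e+00 -1.54685876e+00] 3.0583
```

View pics/w0.png

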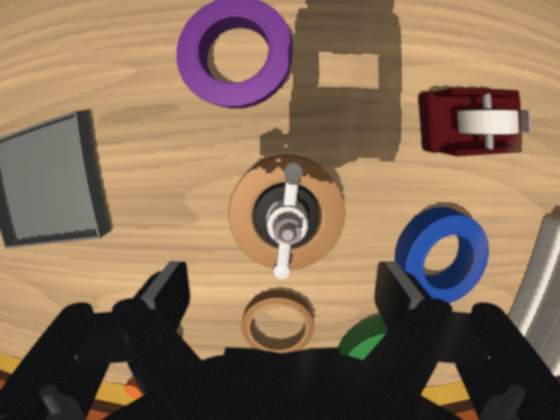

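The wrist view shows the nut at about (288,222) with its arms nearly vertical in the picture. The tray is at the left, and nothing is in the way. The arm axis is at about -0.11 rad, so I'll grip across the hub at -1.68 rad, which leaves about 4.4 rad of turn in one stroke.

Run:
```python
from h import *
W=cloud("top",np.load("pics/top0.npy"),manip.get_calibration("top"))
m=(W[...,2]>.1)&(np.hypot(W[...,0]-.6,W[...,1]-.065)<.03); print("tip top",m.sum(),W[m].mean(0))
c=np.array([.5985,.0655]); th=-1.68; R=down(th); f=lambda:np.round(manip.current_force(),1)
manip.move_ptp([*c,.17],R)
manip.move_l([*c,.067],max_speed=.1); print("down",f(),manip.current_time())
manip.set_gripper(0.,20.)
print("grip",manip.current_grip_width(),manip.current_grip_force(),f(),np.round(manip.current_ft_torque(),2))
y=R[:,1]
for i in range(4):
    s=f()@y; print("along y",s)
    if abs(s)<3: break
    c=c+np.clip(s*1e-4,-.001,.001)*y[:2]; manip.move_l([*c,.067]); print(c,f())
np.save("c.npy",c); print(manip.current_ee_pos(),manip.current_time())
```

```text
tip top 85 [0.60004401 0.06519807 0.11003705]
down [ 0.1 -0.6  0.6] 6.9833
grip 0.4622287372539547 20.007774084806442 [-1.8  0.3  5.5] [ 0.13  0.29 -0.04]
along y -0.10203680662765476
[0.59862431 0.06554642 0.06741097] 7.475
```

```bash
cat >> h.py <<'E'
def stroke(c,th,th1,z,n):
    for t in np.linspace(th,th1,n+1)[1:]:
        z+=.024*abs(th1-th)/n/(2*np.pi); R=down(t)
        manip.move_l([*c,z],R,max_speed=.15); F=manip.current_force()
        print(round(t,2),round(z,4),np.round(F,1),np.round(c,4),round(manip.current_grip_force(),1),round(manip.current_time(),2))
        if np.hypot(*F[:2])>35 or abs(F[2]-5)>25: print("STOP"); break
        c=c+np.clip(F[:2]*5e-5,-.0007,.0007)
    np.save("c.npy",c); return c,t,z
E
python3 - <<'E'
from h import *
c=np.load("c.npy"); manip.set_gripper(0.,35.); print(manip.current_force())
print(stroke(c,-1.68,-.88,.067,2))
E
```

```text
[-1.86961312  0.00883813  6.94457776]
-1.28 0.0685 [ 0.7  0.  -0.8] [0.5985 0.0655] 35.3 8.24
-0.88 0.0701 [-0.5  0.5 -0.9] [0.5985 0.0655] 35.3 8.79
(array([0.59851031, 0.06552596]), np.float64(-0.88), 0.0700557749073644)
```

Run:
```python
from h import *
c,t,z=stroke(np.load("c.npy"),-.88,2.72,.07006,8)
p,d=manip.grab_frame("side"); cv2.imwrite("pics/s1.png",cv2.resize(p[150:290,160:360,::-1],(800,560)))
cal=manip.get_calibration("side"); print(t,z,manip.current_ft_torque(),manip.current_grip_width(),manip.look_for("side","nut")[:1])
```

```text
-0.43 0.0718 [ 0.6 -0.1 -1.3] [0.5985 0.0655] 35.3 9.39
0.02 0.0735 [ 0.2 -0.6 -1.7] [0.5985 0.0655] 35.3 9.99
0.47 0.0752 [-0.7  0.2 -0.7] [0.5986 0.0655] 35.3 10.59
0.92 0.0769 [ 0.1  0.5 -1.3] [0.5985 0.0655] 35.3 11.19
1.37 0.0787 [-0.1  0.  -1.5] [0.5985 0.0655] 35.3 11.79
1.82 0.0804 [ 0.2  0.  -2.1] [0.5985 0.0655] 35.3 12.39
2.27 0.0821 [-0.  -0.1 -0.4] [0.5985 0.0655] 35.3 12.99
2.72 0.0838 [ 0.6  0.1 -1.7] [0.5985 0.0655] 35.3 13.59
2.72 0.0838109870831397 [-0.01977472  0.00188701  0.05680955] 0.4581263004434228 [{'at': [0.5858, 0.0485, 0.0996], 'confidence': 0.87}]
```

View pics/s1.png

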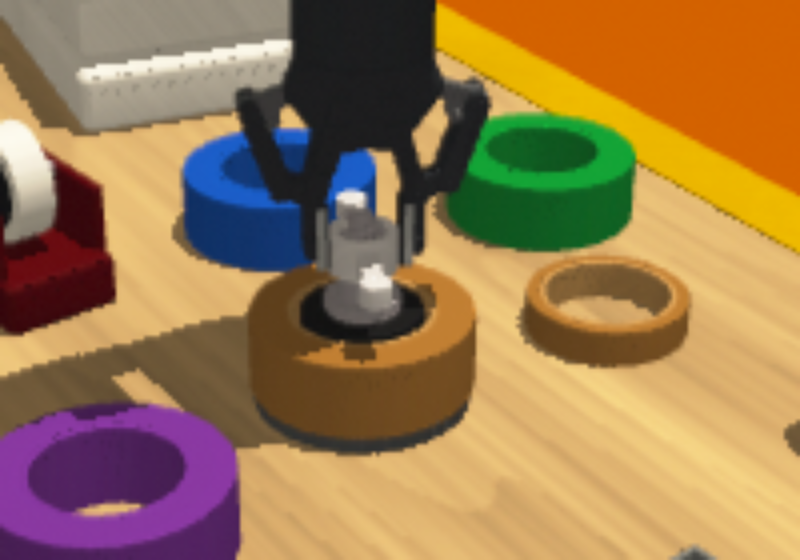

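The nut is about 17 mm up and held squarely in the fingers, with its arms at right angles to them. Now I'll regrip half a turn back, unscrew the rest and lift off.

Run:
```python
from h import *
c=np.load("c.npy"); z=.0838; t=2.72-np.pi
manip.set_gripper(1.); manip.move_l([*c,.155],max_speed=.12)
for a in (1.2,t): manip.move_l([*c,.155],down(a))
manip.move_l([*c,z],max_speed=.1); print("down",manip.current_force())
manip.set_gripper(0.,35.); print("grip",manip.current_grip_width(),np.round(manip.current_force(),1))
c,t,z=stroke(c,t,t+1.9,z,4); F=manip.current_force()
for k in range(3):
    z+=.004; manip.move_l([*c,z],max_speed=.03); print(z,np.round(manip.current_force(),1))
    if manip.current_force()[2]<-15: print("STUCK");break
print(manip.current_grip_width(),t,manip.current_time())
```

```text
down [-0.25751701 -0.44489012  0.24599863]
grip 0.45829589606784543 [0.3 1.2 3.4]
0.05 0.0856 [-0.9 -0.2  5.1] [0.5986 0.0655] 35.0 20.38
0.53 0.0874 [-0.2  0.7  6. ] [0.5985 0.0655] 35.0 21.0
1.0 0.0892 [-0.6  1.5  6.1] [0.5985 0.0656] 35.1 21.62
1.48 0.0911 [-2.   1.   6.5] [0.5985 0.0656] 35.1 22.25
0.09505746540499045 [-0.2  0.6 -1.9]
0.09905746540499046 [-0.2 -0.1 -1.8]
0.10305746540499046 [-0.4 -0.4 -1.8]
0.45726842001967694 1.478407346410207 23.1
```

The nut is free: only its weight shows on the force sensor. Now to the tray.

Run:
```python
from h import *
c=np.load("c.npy"); R=down(.118); T=[.565,-.294]
manip.move_l([*c,.2],max_speed=.1)
p,d=manip.grab_frame("top"); print(manip.look_for("top","tray")[:1])
manip.move_l([*T,.15],R,max_speed=.15); manip.move_l([*T,.03],max_speed=.08)
F0=manip.current_force()[2]; z=.014; manip.move_l([*T,z],max_speed=.03)
while z>.002 and manip.current_force()[2]-F0<3:
    z-=.001; manip.move_l([*T,z],max_speed=.02)
print(z,F0,manip.current_force(),manip.current_grip_width(),manip.current_time())
```

```text
[{'at': [0.5633, -0.295, 0.003], 'confidence': 0.63}]
0.006999999999999997 -1.2883258842443217 [-0.75892874 -0.2194788   3.30536534] 0.4583866972954032 30.9833
```

Run:
```python
from h import *
T=[.565,-.294]
manip.set_gripper(1.); manip.move_l([*T,.2],max_speed=.1); manip.move_ptp([.4,-.15,.3],down(.5)); manip.dwell(.5)
p,d=manip.grab_frame("top"); cv2.imwrite("pics/end.png",p[:,:,::-1])
print(manip.look_for("top","nut")[:2],manip.look_for("top","tray")[:1],manip.current_force(),manip.current_time())
```

```text
[{'at': [0.5694, -0.2975, 0.0249], 'confidence': 0.72}] [{'at': [0.5652, -0.2933, 0.002], 'confidence': 0.64}] [-0.77382456 -0.2019051   0.540144  ] 35.1917
```

View pics/end.png

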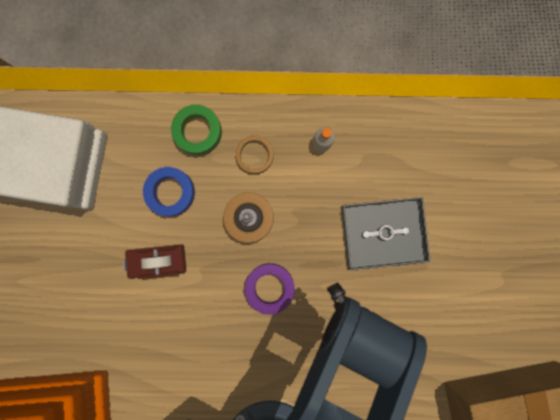

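The nut lies flat in the middle of the tray at (386,233). The roll is still on the spindle at (248,217), and nothing else has moved.

```bash
python3 -c "
from bench import manip
print(manip.sign_off())"
```

```text
the job is handed in; nothing more can be done
None
```

The hand nut is unscrewed, lifted off the spindle and lying released in the grey tray, the roll is still on the spindle, nothing else has moved, and I handed the job in at about 35 s (the sign-off returned no verdict).

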